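# Carry the weighted fly-press handle level at its balance point to the empty rack

### The arm

A 6-joint arm with a two-finger parallel gripper is mounted at the origin on the work surface. World frame = base frame: x ahead of the robot, y to its left, z up, the work surface at z = 0. Lengths are in mm, angles in rad, forces in N, time in s.
With the tool pointing down it reaches from about 275 to 750 mm from the base axis. Payload 10.2 kg.
Tool frame: the origin (TCP) lies at the very end of the fingers, on their centre line; the grasp point (between the pads) lies 19 mm behind it; z points along the fingers, x is the direction in which the jaws open and shut, and the axes are right-handed (so a half turn about z gives the same grasp; the last joint's range is limited). The gripper opens to 85 mm and grips with 20 to 120 N. Pads are 22 mm wide; open, the fingers measure 114 mm over their backs; the gripper's body (76 mm by 85 mm) begins 54 mm behind the grasp point. The pads swing forward as they close: fully open they stand 13 mm farther back than shut.
Start: joints at [-1.456, 0.313, 1.498, -0, 1.331, -0.223], TCP at [173.979, -495.341, 231.294] pointing down, gripper open.
Joint ranges: [-2.94, 2.94], [-0.97, 2.17], [0.19, 2.56], [-1.23, 4.37], [0.02, 3.11], [-2.88, 2.88]. Speed limits (rad/s): [2.39, 2.39, 3.01, 3.14, 3.14, 3.14].

### API

Orientations are given as a unit quaternion [w, x, y, z].
In Python, from rig import ctrl, cams gives the robot as it stands.
- The arm moves only by the tool play_rows, never from a script. Its argument "steps" is a list of rows, each a list of 2 entries, a list of its own where there are three numbers: the shift along the tool's x, y, z normalised to -1 to 1, where 1 is 0.75 m, then the turn, a rotation vector about the tool's x, y, z normalised to -1 to 1, where 1 is 45 degrees. A call has 1 to 20 rows; each row shifts and turns the commanded pose from where the row before left it, along the tool's axes as they then stand; what a row does not reach is not made up. A row lasts 1/10 s, in which the tool goes at most 50 mm and 8.59 degrees, less where a joint would pass 70% of its speed; a pose out of reach is approached as far as the arm can. A call with a number of a shift or a turn outside -1 to 1 is refused whole. A call with a gripper value outside its range is refused whole. "grip" is the closure, from 0 (fully open) to 1 (shut), set as the call begins (left out, the last holds). The fingers move at their own pace and stop on an object; "squeeze" is the grip in N (left out, the last holds). Time passes only in rows, so rows that do not move let the fingers close. It gives the time, the measured TCP pose, the force and the opening at its end, in the units of the state.
- ctrl.sense(): the state, without advancing time (a new reading comes with each control period).
- cams.capture(name): name is "side" or "top"; returns the picture (384x512x3 uint8, red, green, blue); there is no depth.
- cams.camera_info(name): a dict with "fx", "fy", "cx", "cy" (pixels), "xyz" and "attitude" of the camera in the world. Camera axes: x right, y up, looking along -z (the intrinsics and any distortion apply to the point x, -y, -z); pixel columns grow to the right and rows downward; lengths in mm; the calibration is good to about 2 mm. A picture is of the moment at which its call begins. camera_info takes no time and is no camera call.
- ctrl.finish_job(): hands the job in, once; it reports no verdict.
Trained networks look in the newest picture that a camera, given by its name, has taken for a name from the list of things; names that differ only in an ending like _2 or _b are one class to them, and where a whole thing is asked for, a point or a joint stands for the part that bears it (a point fixed in the world has none). Each returns a list of dicts, best first, with "p" (0 to 1); they miss things now and then, are a little off and sometimes report something else, mostly with a low value. They report only what shows in the picture. A call takes as long as a camera call.
- cams.search_frame(camera, thing): "rect" ([centre column, centre row, width, height] in pixels, round what is visible of it).
- cams.tip_of(camera, thing): "pixel" ([column, row] in pixels: a listed point, or the origin of a listed thing).
The state is a dict: "time_s": time; "joints": joint angles; "dq": joint speeds; "tau": joint torques, N m; "eef_pos": TCP position; "ee_rot": TCP orientation; "force": force on the tool from outside, world axes, zero at the start; "wrist_torque": the same for the moment, N m; "grip_width": opening from 0.0 (shut) to 1.0 (fully open).
Only numpy, scipy, OpenCV 4.12 (cv2) and the standard library are available. Lean on these libraries where they do the work, as an engineer would, in place of code of your own. Each camera call takes 0.05 s, during which the arm holds its last target.

### The job

Take the fly-press handle, the bar with the round weight clamped on it, by its bar at the point where it balances and lift it well clear of its wooden rack so that it hangs level without tipping. Carry it over to the empty rack, its weight still towards the same end, lower it centred into that rack's two notches, and only then let go.

Things in the scene. Friction and masses are not known exactly. Their poses are not given: they have to be found in the camera images.
- bar_mid (a point): Centre of the press handle's bar (half-way along, half-way up). The bar is bare steel, 380 mm long, 12 x 12 mm, 0.42 kg, lying level in the notches of one of two like wooden racks. x runs along the bar, away from the robot; z up. The weight sits on its -x half, nearer the robot. The shorter bar with a ball at each end, on the bench top, is not wanted.
- weight (a joint): Distance (m) along the bar from its middle to the middle of the weight, towards -x: 0.078 to 0.125, different each time; it does not slip in handling. The weight is a dark steel cylinder around the bar, 46 mm in diameter, 32 mm long, 0.42 kg, the same as the bar, so the whole balances half-way between the middles of bar and weight.
- weight_mid (a point): Centre of the round weight (on the bar's axis). Its axes are those of the bar.
- spare_rest (a point): Where the bar's centre must lie in the empty rack: midway between its posts, 66 mm above the bench. x along the rack, away from the robot; z up. Both racks are alike and fixed: base 360 x 70 x 12 mm, two posts 14 mm thick centred 166 mm either side of the middle, each with a notch open at the top, floor 60 mm above the bench, 16 mm wide, flaring above to rims 80 mm high.

How it is judged:
By the outcome, as a careful person would: the job done as asked, in the order asked, and still so for the second after the job is handed in, with the robot touching nothing.
It also fails if it takes over 48 s, if anything falls off the work surface, if the arm or the gripper's body presses on something with over 40 N, if the wrist force passes 120 N, or if a joint passes its speed limit or range.

## Working session

There is one attempt and no reset: what is moved stays moved. The work goes in short steps, Python scripts to look and compute and a tool call to move; the robot and the scene stay as the last step left them, time stands still between calls to the robot, and variables do not carry over. Pictures are saved under pics/ and viewed, and the job is handed in when it is done.

Besides the shell and the picture viewer there is one more tool, called after "Request:" by a JSON object that holds its "op" and its "data". play_rows: Moves the arm, as the interface text tells. Its arguments: {"type":"object","properties":{"steps":{"type":"array"},"grip":{"type":"number"},"squeeze":{"type":"number"}},"required":["steps"]}

```bash
ls; mkdir -p pics; python3 - <<'E'
from rig import ctrl,cams
import cv2
print(ctrl.sense())
for n in("side","top"):
    im=cams.capture(n);cv2.imwrite(f"pics/{n}0.png",im[:,:,::-1]);print(cams.camera_info(n))
    for t in("bar_mid","weight_mid","spare_rest"):
        print(n,t,cams.tip_of(n,t))
    print(cams.search_frame(n,"weight"),cams.search_frame(n,"bar_mid"))
print(ctrl.sense()['time_s'])
E
```

```text
pics
{'time_s': 0.0, 'joints': array([-1.45641187e+00,  3.13434492e-01,  1.49844816e+00,  1.85924133e-05,
        1.33100282e+00, -2.23386582e-01]), 'dq': array([-0.00018285,  0.00088652, -0.00062257,  0.00109178, -0.00069901,
        0.00019914]), 'tau': array([-2.33229643e-03, -4.12277842e+01, -2.59742868e+01, -3.88868166e-04,
        4.24744299e-03,  1.26949135e-05]), 'eef_pos': array([ 173.9461186 , -495.06914813,  230.73884353]), 'ee_rot': array([-4.87328097e-04,  8.15898329e-01, -5.78195036e-01, -4.24780321e-04]), 'force': array([-0.23467485, -0.03598516, -0.57924956]), 'wrist_torque': array([ 0.01169551, -0.06247664,  0.04796741]), 'grip_width': 0.9997117609569944}
{'fx': 497.64139914617107, 'fy': 497.64139914617107, 'cx': 256.0145826140008, 'cy': 186.66600919900003, 'xyz': array([266.14051808, 607.10128636, 734.81200152]), 'attitude': array([-0.20928838, -0.10036851,  0.38446555,  0.89348239])}
side bar_mid [{'pixel': [217.7, 257.5], 'p': 0.62}]
side weight_mid [{'pixel': [283.8, 281.0], 'p': 0.93}]
side spare_rest [{'pixel': [307.1, 141.7], 'p': 0.96}]
[{'rect': [285.6, 282.4, 29.2, 28.1], 'p': 0.88}] [{'rect': [225.7, 262.3, 206.7, 71.8], 'p': 0.94}]
{'fx': 359.72865237895223, 'fy': 359.72865237895223, 'cx': 261.0026115951762, 'cy': 197.3950729575315, 'xyz': array([484.86942468,  13.43407233, 743.82239408]), 'attitude': array([ 0.70638235,  0.04409577, -0.05156395, -0.70457129])}
top bar_mid [{'pixel': [174.5, 196.5], 'p': 0.59}]
top weight_mid [{'pixel': [180.2, 261.2], 'p': 0.88}]
top spare_rest []
[{'rect': [181.6, 262.1, 26.5, 16.0], 'p': 0.59}] [{'rect': [181.3, 202.7, 29.0, 197.8], 'p': 0.95}]
0.6
```

View pics/side0.png

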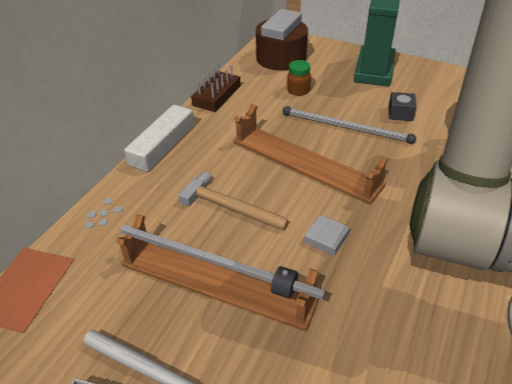

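View pics/top0.png

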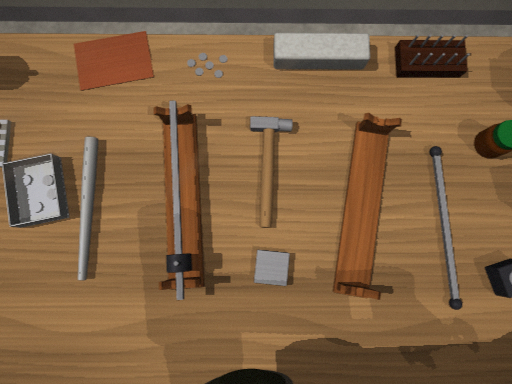

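```bash
cat > h.py <<'E'
import numpy as np
from scipy.spatial.transform import Rotation as R
import functools
from rig import ctrl,cams
def ci(n):
    i=cams.camera_info(n);q=i['attitude'];return i,R.from_quat(q,scalar_first=True).as_matrix()
def onz(n,px,z):
    i,M=ci(n);d=M@np.array([(px[0]-i['cx'])/i['fx'],-(px[1]-i['cy'])/i['fy'],-1])
    o=i['xyz'];return o+d*(z-o[2])/d[2]
def proj(n,P):
    i,M=ci(n);c=(np.atleast_2d(P)-i['xyz'])@M
    return np.c_[i['cx']+i['fx']*c[:,0]/-c[:,2],i['cy']-i['fy']*c[:,1]/-c[:,2]]
E
python3 - <<'E'
from h import *
for n,t,p in [("side","bar",(217.7,257.5)),("side","w",(283.8,281)),("side","spare",(307.1,141.7)),("top","bar",(174.5,196.5)),("top","w",(180.2,261.2)),("top","rectbar",(181.3,202.7))]:
    print(n,t,onz(n,p,66).round(1))
print(cams.camera_info("top"))
E
```

```text
side bar [578.  162.8  66. ]
side w [456.4 157.7  66. ]
side spare [ 563.2 -198.5   66. ]
top bar [578.4 170.5  66. ]
top w [457.4 155.8  66. ]
top rectbar [566.6 157.2  66. ]
{'fx': 359.72865237895223, 'fy': 359.72865237895223, 'cx': 261.0026115951762, 'cy': 197.3950729575315, 'xyz': array([484.86942468,  13.43407233, 743.82239408]), 'attitude': array([ 0.70638235,  0.04409577, -0.05156395, -0.70457129])}
```

The side picture shows the handle's bar from about (123,231) to (322,294), the weight at (285,281), and the empty rack from (245,122) to (377,178). In the top picture the bar runs from (172,101) to (180,299). I'll zoom in to refine these.

```bash
python3 - <<'E'
import cv2
t=cv2.imread('pics/top0.png');s=cv2.imread('pics/side0.png')
a=cv2.resize(t[95:305,150:215],None,fx=2.8,fy=2.8,interpolation=cv2.INTER_CUBIC)
b=cv2.resize(t[105:305,325:405],None,fx=2.9,fy=2.9,interpolation=cv2.INTER_CUBIC)
import numpy as np
h=max(a.shape[0],b.shape[0]);c=np.zeros((h,a.shape[1]+b.shape[1]+10,3),np.uint8)
c[:a.shape[0],:a.shape[1]]=a;c[:b.shape[0],-b.shape[1]:]=b;cv2.imwrite('pics/topz.png',c);print(c.shape)
cv2.imwrite('pics/sidez1.png',cv2.resize(s[210:325,115:330],None,fx=3.7,fy=3.7,interpolation=cv2.INTER_CUBIC)[:, :800])
cv2.imwrite('pics/sidez2.png',cv2.resize(s[105:200,230:390],None,fx=5,fy=5,interpolation=cv2.INTER_CUBIC))
E
```

```text
(588, 424, 3)
```

View pics/topz.png

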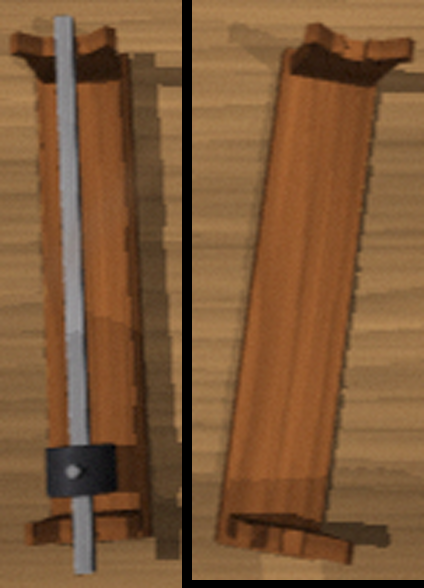

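View pics/sidez1.png

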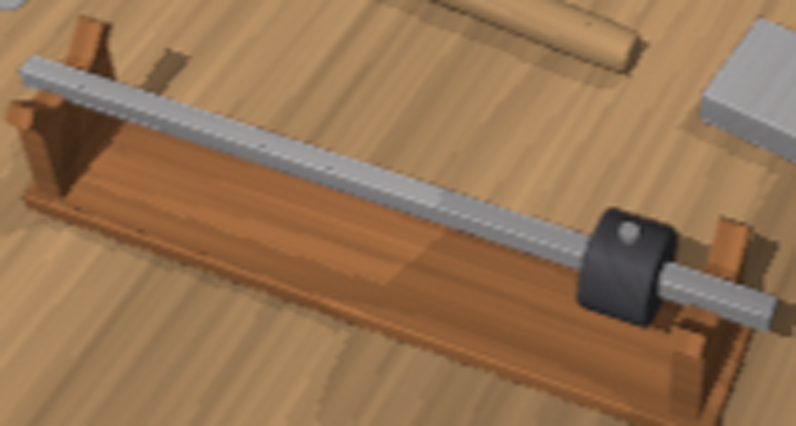

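View pics/sidez2.png

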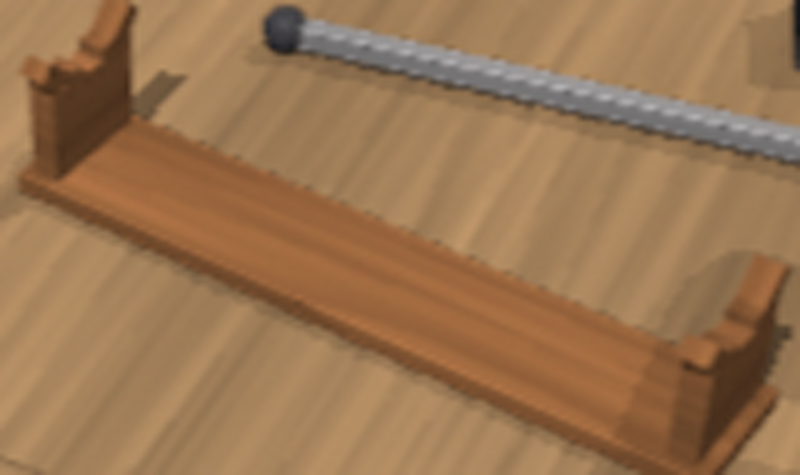

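```bash
cat >> h.py <<'E'
from scipy.optimize import least_squares
def tri(pts,w=None):
    # pts: list of (cam,px); returns point
    f=lambda P: np.concatenate([proj(n,P)[0]-p for n,p in pts])
    r=least_squares(f,[500,0,66]);return r.x,r.fun
def rack_lines():
    L=[]
    for z in(0,12):
        c=[(-180,-35,z),(180,-35,z),(180,35,z),(-180,35,z)]
        L+=[(c[i],c[(i+1)%4]) for i in range(4)]
    for s in(-1,1):
        for x in(s*166-7,s*166+7):
            L+=[((x,-8,60),(x,8,60)),((x,-35,12),(x,-35,80)),((x,35,12),(x,35,80))]
    return L
def bar_lines(d):
    L=[]
    for y in(-6,6):
        for z in(-6,6): L.append(((-190,y,z),(190,y,z)))
    for x in(-190,190): L+=[((x,-6,6),(x,6,6)),((x,-6,-6),(x,6,-6))]
    a=np.linspace(0,2*np.pi,25)
    for x in(-d-16,-d+16): L+=[((x,23*np.cos(u),23*np.sin(u)),(x,23*np.cos(v),23*np.sin(v))) for u,v in zip(a[:-1],a[1:])]
    return L
def draw(im,n,L,x,y,z,yaw,col,sc,off):
    import cv2
    c,s=np.cos(yaw),np.sin(yaw);M=np.array([[c,-s,0],[s,c,0],[0,0,1]])
    for a,b in L:
        p=proj(n,np.array([a,b])@M.T+[x,y,z]);p=((p-off+0.5)*sc-0.5)
        cv2.line(im,*[tuple(int(round(v*8)) for v in q) for q in p],col,1,cv2.LINE_AA,3)
def overlay(src,dst,n,box,sc,items):
    import cv2
    im=cv2.imread(src)[box[1]:box[3],box[0]:box[2]];im=cv2.resize(im,None,fx=sc,fy=sc,interpolation=cv2.INTER_CUBIC)
    for L,p,col in items: draw(im,n,L,*p,col,sc,np.array(box[:2]))
    cv2.imwrite(dst,im)
E
python3 - <<'E'
from h import *
T=lambda u,v:(150+u/2.8,95+v/2.8)
S=lambda u,v:(115+u/3.7,210+v/3.7)
U=lambda u,v:(230+u/5,105+v/5); V=lambda u,v:(325+(u-192)/2.9,105+v/2.9)
# bar top edges centre far/near at z=72
for n,f,e in (("top",T(64,18),T(83,572)),("side",S(32,60),S(768,300))):
    A=onz(n,f,72);B=onz(n,e,72);d=A-B
    print(n,A.round(1),B.round(1),"mid",((A+B)/2).round(1),"len",np.linalg.norm(d).round(1),"yaw",np.arctan2(d[1],d[0]).round(4))
for n,p,z in (("side",U(22,180),12),("side",U(775,395),12),("top",V(217,540),12),("top",V(285,52),12)):
    print(n,onz(n,p,z).round(1))
E
```

```text
top [764.8 178.7  72. ] [389.7 153.4  72. ] mid [577.2 166.   72. ] len 375.9 yaw 0.0674
side [764.2 179.2  72. ] [391.4 152.5  72. ] mid [577.8 165.8  72. ] len 373.8 yaw 0.0715
side [ 742.5 -192.5   12. ]
side [ 382.8 -200.3   12. ]
top [ 396.9 -138.9   12. ]
top [ 744.5 -197.5   12. ]
```

```bash
cat > ov.py <<'E'
from h import *
import sys
def go(tag,bar,d,rk,rk0=None):
    b=[(bar_lines(d),bar,(0,255,255))]; r=[(rack_lines(),rk,(255,255,0))]
    overlay('pics/top0.png',f'pics/{tag}_tb.png','top',(150,90,215,310),2.7,b)
    overlay('pics/top0.png',f'pics/{tag}_tr.png','top',(320,105,410,305),2.9,r)
    import cv2
    a=cv2.imread(f'pics/{tag}_tb.png');c=cv2.imread(f'pics/{tag}_tr.png');h=max(a.shape[0],c.shape[0])
    o=np.zeros((h,a.shape[1]+c.shape[1],3),np.uint8);o[:a.shape[0],:a.shape[1]]=a;o[:c.shape[0],a.shape[1]:]=c
    cv2.imwrite(f'pics/{tag}_t.png',o)
    overlay('pics/side0.png',f'pics/{tag}_sb.png','side',(115,210,330,325),3.7,b)
    overlay('pics/side0.png',f'pics/{tag}_sr.png','side',(230,100,390,200),5,r)
E
python3 -c "
from ov import *
go('o1',(577.5,166,66,.069),121,(564,-197,0,-.16))"
```

```text
(no output)
```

View pics/o1_t.png

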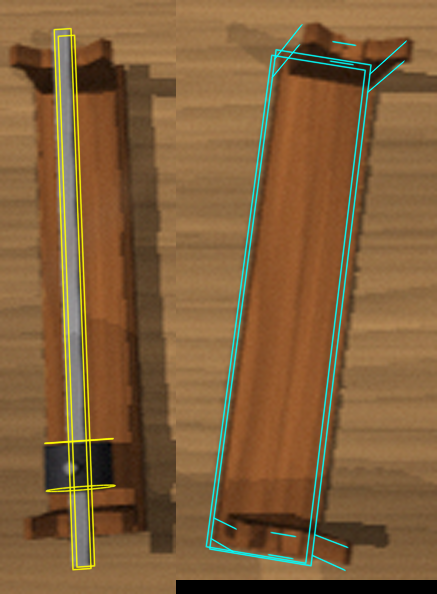

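View pics/o1_sb.png

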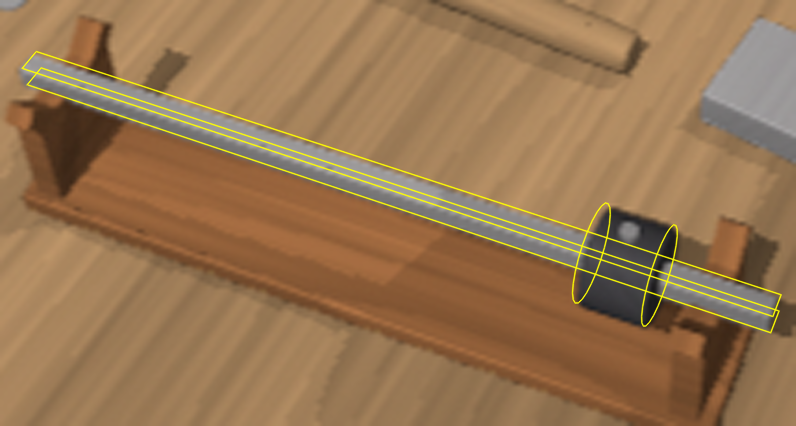

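View pics/o1_sr.png

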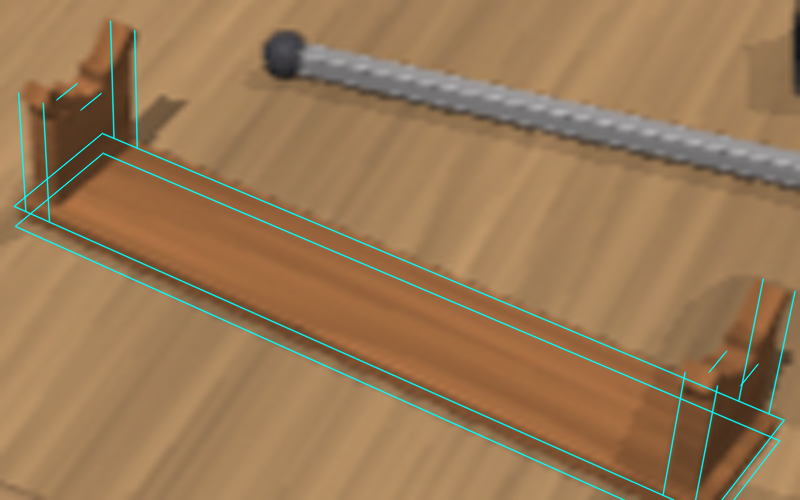

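```bash
cat > fit.py <<'E'
from h import *
import cv2
def field(src):
    im=cv2.imread(src);g=cv2.GaussianBlur(im,(0,0),1.0).astype(np.float32)
    m=np.zeros(im.shape[:2],np.float32)
    for c in range(3):
        m=np.maximum(m,np.hypot(cv2.Sobel(g[...,c],cv2.CV_32F,1,0),cv2.Sobel(g[...,c],cv2.CV_32F,0,1)))
    return np.minimum(m,80)
def score(F,n,L,p,ns=40):
    x,y,z,yaw=p;c,s=np.cos(yaw),np.sin(yaw);M=np.array([[c,-s,0],[s,c,0],[0,0,1]])
    tot=0
    for a,b in L:
        t=np.linspace(0.03,.97,ns)[:,None];P=(np.array(a)*(1-t)+np.array(b)*t)@M.T+[x,y,z]
        q=proj(n,P).astype(np.float32)
        tot+=cv2.remap(F,q[:,0][None],q[:,1][None],cv2.INTER_LINEAR).mean()*np.linalg.norm(q[-1]-q[0])**.5
    return tot
from scipy.optimize import minimize, differential_evolution
def fit(Ls,F,p0,z,span=(10,10,.04),cams_=('top','side')):
    f=lambda v:-sum(score(F[n],n,Ls[n],(v[0],v[1],z,v[2])) for n in cams_)
    b=[(p0[i]-span[i],p0[i]+span[i]) for i in range(3)]
    r=differential_evolution(f,b,seed=1,maxiter=30,popsize=8,tol=1e-6);return r.x,r.fun
if __name__=="__main__":
    F={n:field(f'pics/{n}0.png') for n in('top','side')}
    # bar: top-face & silhouettes
    B=lambda:[((-190,y,z),(190,y,z)) for y,z in((6,6),(-6,6))]+[((x,-6,6),(x,6,6)) for x in(-190,190)]
    Ls={'top':B()+[((-190,-6,-6),(190,-6,-6))],'side':B()+[((-190,6,-6),(190,6,-6))]}
    for c in(('top','side'),('top',),('side',)):
        print('bar',c,fit(Ls,F,(577.5,166,.069),66,cams_=c))
    c=lambda x,y,z:(x,y,z)
    top=[((-180,35,12),(180,35,12)),((-155,-35,12),(155,-35,12)),((-180,35,12),(-180,-35,12))]
    side=[((-180,35,12),(180,35,12)),((-180,35,0),(180,35,0)),((-155,-35,12),(155,-35,12)),((-180,35,12),(-180,-35,12)),((180,35,12),(180,25,12)),((159,-35,12),(159,-35,80)),((173,35,12),(173,35,80))]
    for c_ in(('top','side'),('top',),('side',)):
        print('rack',c_,fit({'top':top,'side':side},F,(564,-203,-.13),0,span=(12,10,.06),cams_=c_))
    for c_ in(('top','side'),('top',),('side',)):
        print('rackA',c_,fit({'top':top,'side':side},F,(577,155,.07),0,span=(15,18,.06),cams_=c_))
E
time python3 fit.py
```

```text
Traceback (most recent call last):
  File "fit.py", line 28, in <module>
    print('bar',c,fit(Ls,F,(577.5,166,.069),66,cams_=c))
                  ~~~^^^^^^^^^^^^^^^^^^^^^^^^^^^^^^^^^^
  File "fit.py", line 21, in fit
    r=differential_evolution(f,b,seed=1,maxiter=30,popsize=8,tol=1e-6);return r.x,r.fun
  File "fit.py", line 19, in <lambda>
    f=lambda v:-sum(score(F[n],n,Ls[n],(v[0],v[1],z,v[2])) for n in cams_)
                ~~~^^^^^^^^^^^^^^^^^^^^^^^^^^^^^^^^^^^^^^^^^^^^^^^^^^^^^^^
  File "fit.py", line 19, in <genexpr>
    f=lambda v:-sum(score(F[n],n,Ls[n],(v[0],v[1],z,v[2])) for n in cams_)
                    ~~~~~^^^^^^^^^^^^^^^^^^^^^^^^^^^^^^^^^
  File "fit.py", line 14, in score
    q=proj(n,P).astype(np.float32)
      ~~~~^^^^^
  File "h.py", line 11, in proj
    i,M=ci(n);c=(np.atleast_2d(P)-i['xyz'])@M
        ~~^^^
  File "h.py", line 6, in ci
    i=cams.camera_info(n);q=i['attitude'];return i,R.from_quat(q,scalar_first=True).as_matrix()
ValueError: time passes only in moves, steps and waits

real	0m6.091s
user	0m4.418s
sys	0m0.250s
```

```bash
sed -i 's/^def ci/@functools.lru_cache\ndef ci/' h.py; time python3 fit.py; python3 -c "
from h import *
print(ctrl.sense()['time_s'])"
```

```text
bar ('top', 'side') (array([5.78038456e+02, 1.68467740e+02, 6.87339055e-02]), np.float64(-7040.869140625))
bar ('top',) (array([5.78517652e+02, 1.66309238e+02, 7.74362214e-02]), np.float64(-3505.5234375))
bar ('side',) (array([5.76784022e+02, 1.68604543e+02, 6.55104690e-02]), np.float64(-3561.2890625))
rack ('top', 'side') (array([ 5.65253926e+02, -1.99465135e+02, -1.66753115e-01]), np.float64(-5879.29833984375))
rack ('top',) (array([ 5.66450830e+02, -2.04715189e+02, -1.71784226e-01]), np.float64(-2291.11279296875))
rack ('side',) (array([ 5.64011562e+02, -1.99909931e+02, -1.61399162e-01]), np.float64(-3811.153076171875))
rackA ('top', 'side') (array([5.80327619e+02, 1.68519950e+02, 7.09702330e-02]), np.float32(-5396.7524))
rackA ('top',) (array([5.82244237e+02, 1.48783971e+02, 7.18709298e-02]), np.float64(-2011.228759765625))
rackA ('side',) (array([5.79849041e+02, 1.68630427e+02, 7.12751039e-02]), np.float64(-3803.443359375))
0.6
real	0m10.142s
user	0m10.499s
sys	0m0.108s
```

```bash
python3 -c "
from ov import *
go('o2',(578,168,66,.069),117,(565,-200,0,-.165))"
```

```text
(no output)
```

View pics/o2_t.png

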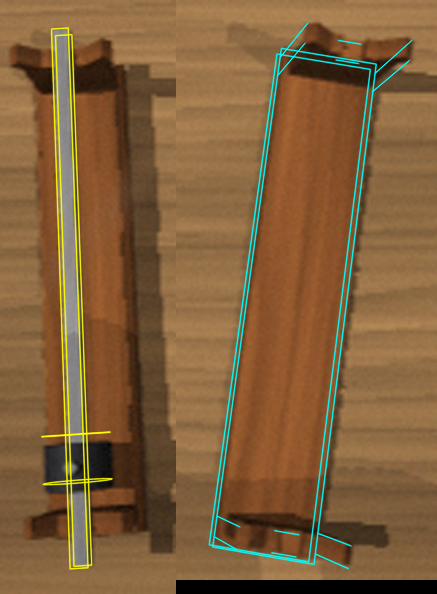

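View pics/o2_sb.png

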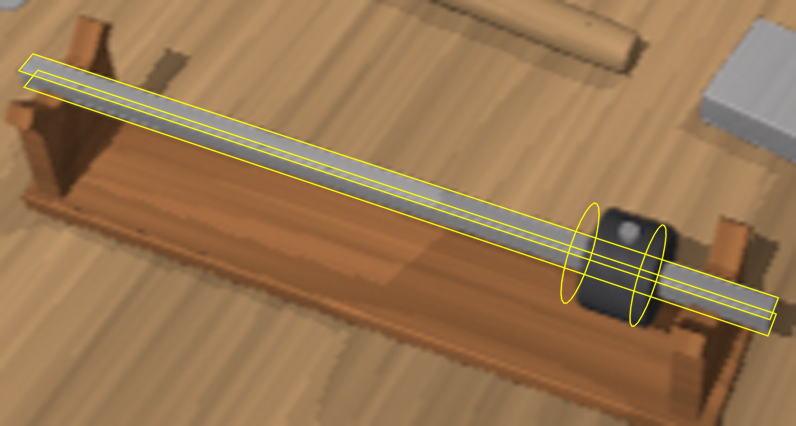

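View pics/o2_sr.png

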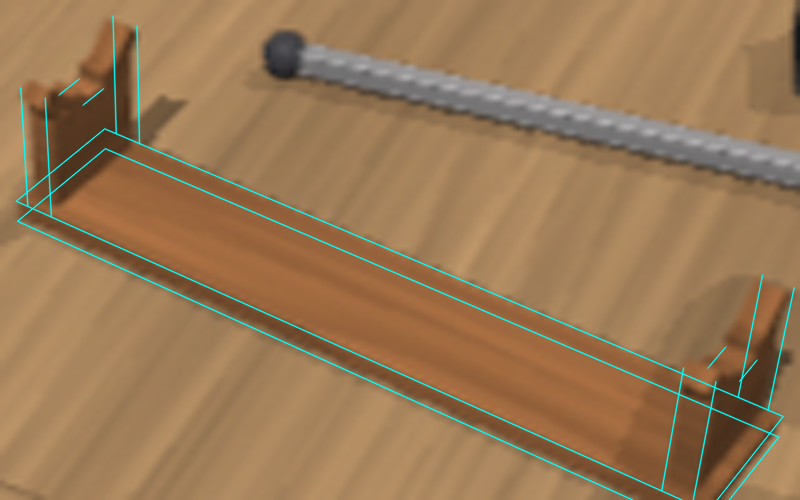

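```bash
cat >> h.py <<'E'
def plan(target,yaw_bar=None):
    """print tool-frame rotation (norm) needed then shift (norm) in the tool frame after rotation"""
    s=ctrl.sense();Rt=R.from_quat(s['ee_rot'],scalar_first=True);p=s['eef_pos']
    Rg=Rt
    if yaw_bar is not None:
        a=yaw_bar-np.pi/2
        Rg=R.from_matrix(np.array([[np.cos(a),np.sin(a),0],[np.sin(a),-np.cos(a),0],[0,0,-1]]))
        print('turn',((Rt.inv()*Rg).as_rotvec()/np.radians(45)).round(4))
    if target is not None:
        d=np.array(target)-p;print('pos',p.round(1),'world d',d.round(1),'shift',(Rg.inv().apply(d)/750).round(4))
    print('t',s['time_s'],'F',s['force'].round(1),'T',s['wrist_torque'].round(2),'w',s['grip_width'],'q',s['joints'].round(2))
E
python3 -c "
from h import *
for p in ((377,75),(282,60),(300,90),(403,110)): print(onz('side',p,0).round())
plan((517,163,170),.069)
"
```

```text
[ 532. -643.    0.]
[ 809. -607.    0.]
[ 697. -479.    0.]
[ 422. -504.    0.]
turn [0.     0.     0.3423]
pos [ 174.  -495.3  231.3] world d [343.  658.3 -61.3] shift [-0.8442 -0.5168  0.0817]
t 0.6 F [-0.1 -0.5 -0.5] T [-0.02  0.01  0.01] w 0.9990164423393514 q [-1.46  0.31  1.5  -0.    1.33 -0.22]
```

Request:
{"op": "play_rows", "data": {"steps": [[[0, 0, 0], [0, 0, 0.1711]], [[0, 0, 0], [0, 0, 0.1712]], [[-0.0469, -0.0287, 0.0045], [0, 0, 0]], [[-0.0469, -0.0287, 0.0045], [0, 0, 0]], [[-0.0469, -0.0287, 0.0045], [0, 0, 0]], [[-0.0469, -0.0287, 0.0045], [0, 0, 0]], [[-0.0469, -0.0287, 0.0045], [0, 0, 0]], [[-0.0469, -0.0287, 0.0045], [0, 0, 0]], [[-0.0469, -0.0287, 0.0045], [0, 0, 0]], [[-0.0469, -0.0287, 0.0045], [0, 0, 0]], [[-0.0469, -0.0287, 0.0045], [0, 0, 0]], [[-0.0469, -0.0287, 0.0045], [0, 0, 0]], [[-0.0469, -0.0287, 0.0045], [0, 0, 0]], [[-0.0469, -0.0287, 0.0045], [0, 0, 0]], [[-0.0469, -0.0287, 0.0045], [0, 0, 0]], [[-0.0469, -0.0287, 0.0045], [0, 0, 0]], [[-0.0469, -0.0287, 0.0045], [0, 0, 0]], [[-0.0469, -0.0287, 0.0045], [0, 0, 0]], [[-0.0469, -0.0287, 0.0045], [0, 0, 0]], [[-0.0469, -0.0287, 0.0045], [0, 0, 0]]], "grip": 0}}

```text
time_s: 2.6
eef_pos: [517.4, 164.8, 170.4]
ee_rot: [-0.0, 0.731, -0.682, 0.0]
force: [0.5, -1.1, -0.8]
grip_width: 1.001
```

Request:
{"op": "play_rows", "data": {"steps": [[[0, 0, 0], [0, 0, 0]], [[0, 0, 0], [0, 0, 0]], [[0, 0, 0], [0, 0, 0]]]}}

```text
time_s: 2.9
eef_pos: [516.6, 162.2, 170.7]
ee_rot: [0.0, 0.731, -0.683, 0.0]
force: [-0.2, 0.4, 0.2]
grip_width: 1.0
```

```bash
python3 - <<'E'
from h import *
import cv2
plan((517,163,47),.069)
for n in("side","top"):
    im=cams.capture(n);cv2.imwrite(f"pics/{n}1.png",im[:,:,::-1])
s=ctrl.sense();p=s['eef_pos']
print(proj('side',p),proj('top',p))
overlay('pics/side1.png','pics/side1z.png','side',(100,100,360,320),3,[])
overlay('pics/top1.png','pics/top1z.png','top',(100,80,360,320),3,[])
E
```

```text
turn [ 0.0002 -0.0003 -0.0009]
pos [516.6 162.2 170.7] world d [   0.4    0.8 -123.7] shift [-0.001  -0.0006  0.1649]
t 2.9 F [-0.2  0.4  0.2] T [-0.04 -0.03 -0.03] w 1.000417253971309 q [ 0.09  0.4   1.54 -0.    1.2   1.59]
[[247.86742465 227.52227256]] [[163.4551812  225.93546709]]
```

View pics/side1.png

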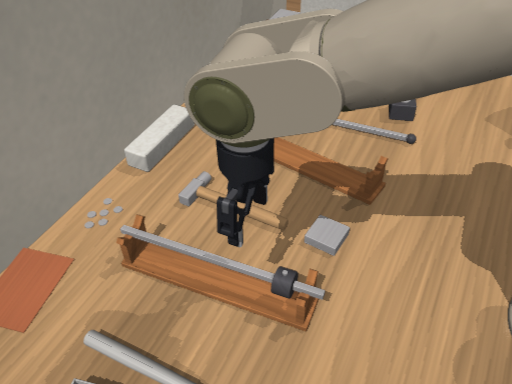

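View pics/top1.png

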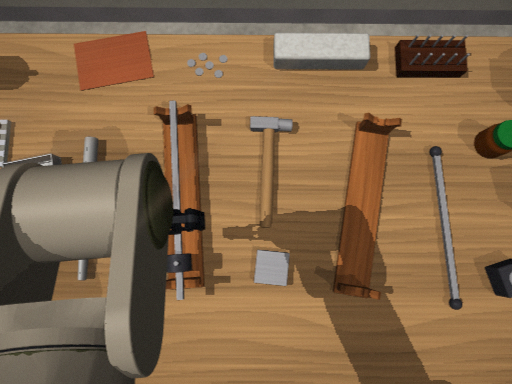

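```bash
python3 - <<'E'
from h import *
import cv2
s=ctrl.sense();p=s['eef_pos'];M=R.from_quat(s['ee_rot'],scalar_first=True).as_matrix()
# open fingers: tips 13mm back; box backs +-57, pads +-42.5, width 22
L=[]
for sx in(1,-1):
    for x in(42.5*sx,57*sx):
        for a,b in(((x,-11,-13),(x,11,-13)),((x,-11,-13),(x,-11,-45)),((x,11,-13),(x,11,-45))):
            L.append((tuple(M@a+p),tuple(M@b+p)))
for n,box in(('side',(190,150,350,320)),('top',(130,140,260,310))):
    overlay(f'pics/{n}1.png',f'pics/{n}1z.png',n,box,3.5,[(L,(0,0,0,0),(0,255,255)),(bar_lines(122),(578,167,66,.069),(0,255,0))])
E
```

```text
(no output)
```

View pics/side1z.png

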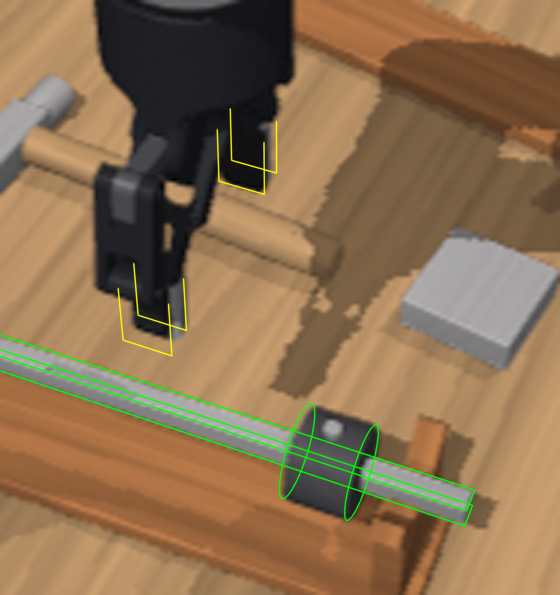

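View pics/top1z.png

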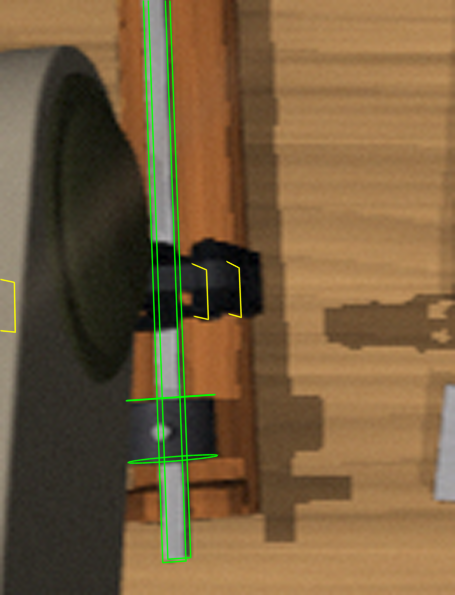

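Request:
{"op": "play_rows", "data": {"steps": [[[0, 0, 0], [0, 0, 0]], [[0, 0, 0], [0, 0, 0]], [[0, 0, 0], [0, 0, 0]], [[0, 0, 0], [0, 0, 0]], [[0, 0, 0], [0, 0, 0]], [[0, 0, 0], [0, 0, 0]], [[0, 0, 0], [0, 0, 0]], [[0, 0, 0], [0, 0, 0]]], "grip": 0.75, "squeeze": 20}}

```text
time_s: 3.8
eef_pos: [516.9, 163.0, 170.5]
ee_rot: [0.0, 0.731, -0.682, 0.0]
force: [0.5, 0.2, 0.0]
grip_width: 0.256
```

```bash
python3 - <<'E'
from h import *
import cv2
for n in("side","top"):
    im=cams.capture(n);cv2.imwrite(f"pics/{n}2.png",im[:,:,::-1])
s=ctrl.sense();p=s['eef_pos'];M=R.from_quat(s['ee_rot'],scalar_first=True).as_matrix()
print(s['time_s'],s['grip_width'],p)
w=s['grip_width']*42.5
L=[]
for sx in(1,-1):
    x=w*sx
    for a,b in(((x,-11,-1),(x,11,-1)),((x,-11,-1),(x,-11,-40)),((x,11,-1),(x,11,-40))):
            L.append((tuple(M@a+p),tuple(M@b+p)))
for n,box in(('side',(190,150,350,320)),('top',(130,140,260,310))):
    overlay(f'pics/{n}2.png',f'pics/{n}2z.png',n,box,3.5,[(L,(0,0,0,0),(0,255,255))])
E
```

```text
3.9 0.24877238919474076 [516.90647517 162.98882871 170.56891262]
```

View pics/side2z.png

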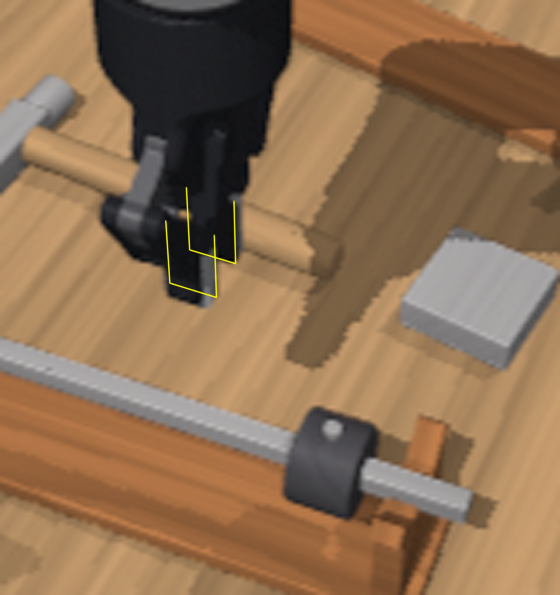

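View pics/top2z.png

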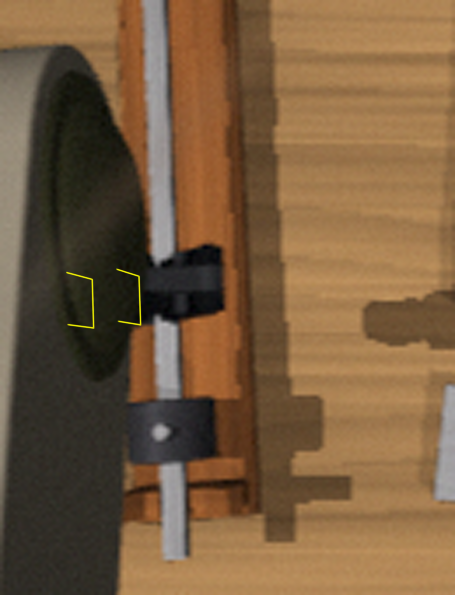

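Request:
{"op": "play_rows", "data": {"steps": [[[0, 0, 0.02], [0, 0, 0]], [[0, 0, 0.02], [0, 0, 0]], [[0, 0, 0.02], [0, 0, 0]], [[0, 0, 0.02], [0, 0, 0]], [[0, 0, 0.02], [0, 0, 0]], [[0, 0, 0.02], [0, 0, 0]], [[0, 0, 0.02], [0, 0, 0]], [[0, 0, 0.0125], [0, 0, 0]], [[0, 0, 0.0122], [0, 0, 0]], [[0, 0, 0], [0, 0, 0]], [[0, 0, 0], [0, 0, 0]], [[0, 0, 0], [0, 0, 0]]], "grip": 0.35}}

```text
time_s: 5.1
eef_pos: [517.3, 163.0, 47.6]
ee_rot: [-0.0, 0.731, -0.682, 0.0]
force: [0.3, 0.1, 0.4]
grip_width: 0.653
```

```bash
python3 - <<'E'
from h import *
import cv2
plan((517,163,47),.069)
for n in("side","top"):
    im=cams.capture(n);cv2.imwrite(f"pics/{n}3.png",im[:,:,::-1])
s=ctrl.sense();p=s['eef_pos'];M=R.from_quat(s['ee_rot'],scalar_first=True).as_matrix()
w=s['grip_width']*42.5
L=[]
for sx in(1,-1):
    x=w*sx
    for a,b in(((x,-11,-6),(x,11,-6)),((x,-11,-6),(x,-11,-40)),((x,11,-6),(x,11,-40))):
            L.append((tuple(M@a+p),tuple(M@b+p)))
for n,box in(('side',(170,170,340,320)),('top',(130,140,260,310))):
    overlay(f'pics/{n}3.png',f'pics/{n}3z.png',n,box,3.5,[(L,(0,0,0,0),(0,255,255))])
E
```

```text
turn [-0.0014  0.     -0.0001]
pos [517.3 163.   47.6] world d [-0.3 -0.  -0.6] shift [0.     0.0004 0.0009]
t 5.1 F [0.3 0.1 0.4] T [0.07 0.06 0.05] w 0.6531050515282405 q [ 0.09  0.56  1.65 -0.    0.93  1.59]
```

View pics/side3z.png

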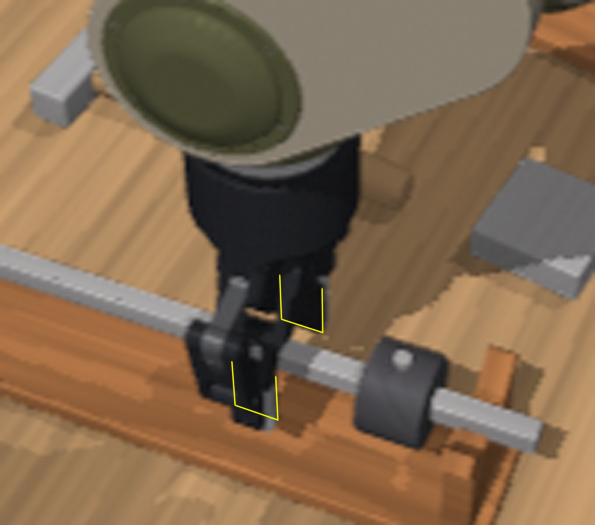

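View pics/top3z.png

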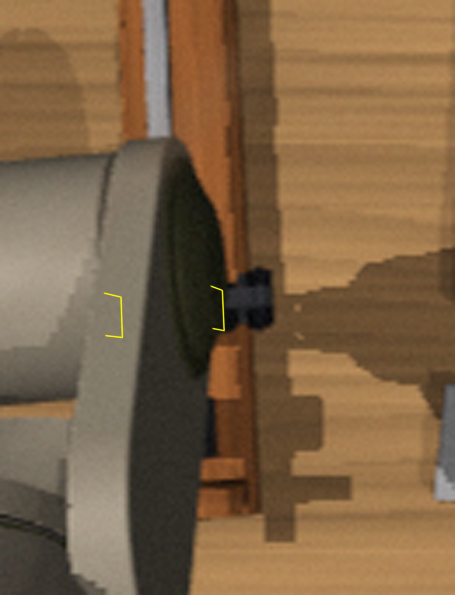

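Request:
{"op": "play_rows", "data": {"steps": [[[0, 0, 0.0008], [0, 0, 0]], [[0, 0, 0], [0, 0, 0]], [[0, 0, 0], [0, 0, 0]], [[0, 0, 0], [0, 0, 0]], [[0, 0, 0], [0, 0, 0]], [[0, 0, 0], [0, 0, 0]], [[0, 0, 0], [0, 0, 0]]], "grip": 1, "squeeze": 20}}

```text
time_s: 5.9
eef_pos: [516.9, 163.0, 46.5]
ee_rot: [-0.0, 0.731, -0.682, 0.0]
force: [-0.4, -0.0, 1.8]
grip_width: 0.136
```

```bash
python3 - <<'E'
from h import *
plan((517,163,47),.069)
E
```

```text
turn [-0. -0. -0.]
pos [516.9 163.   46.5] world d [0.1 0.  0.5] shift [ 0.     -0.0001 -0.0007]
t 5.9 F [-0.4 -0.   1.8] T [0.01 0.13 0.05] w 0.13599966925230217 q [ 0.09  0.57  1.65 -0.    0.93  1.59]
```

Request:
{"op": "play_rows", "data": {"steps": [[[0, 0, 0], [0, 0, 0]], [[0, 0, 0], [0, 0, 0]], [[0, 0, 0], [0, 0, 0]], [[0, 0, -0.004], [0, 0, 0]], [[0, 0, -0.006], [0, 0, 0]], [[0, 0, -0.008], [0, 0, 0]], [[0, 0, -0.008], [0, 0, 0]], [[0, 0, -0.008], [0, 0, 0]], [[0, 0, -0.006], [0, 0, 0]], [[0, 0, 0], [0, 0, 0]], [[0, 0, 0], [0, 0, 0]], [[0, 0, 0], [0, 0, 0]]], "grip": 1, "squeeze": 110}}

```text
time_s: 7.1
eef_pos: [516.7, 163.0, 76.2]
ee_rot: [0.0, 0.731, -0.682, -0.0]
force: [0.7, 0.2, -7.7]
grip_width: 0.118
```

```bash
python3 - <<'E'
from h import *
import cv2
plan(None,.069)
W=[]
for k in range(2):
  for n in("side","top"):
    im=cams.capture(n);cv2.imwrite(f"pics/{n}4.png",im[:,:,::-1]);s=ctrl.sense();W.append(np.r_[s['force'],s['wrist_torque']])
print(np.array(W).round(3),np.mean(W,0).round(3))
print(s['eef_pos'],s['time_s'])
for n in("side","top"): print(n,cams.tip_of(n,'weight_mid'),cams.tip_of(n,'bar_mid'))
overlay('pics/side4.png','pics/side4z.png','side',(100,180,340,320),3.3,[])
E
```

```text
turn [ 0.0008 -0.     -0.0001]
t 7.1 F [ 0.7  0.2 -7.7] T [ 0.04  0.02 -0.06] w 0.11815360305895295 q [0.09 0.52 1.63 0.   0.99 1.59]
[[-3.000e-01 -3.010e-01 -9.047e+00  4.400e-02  1.500e-02 -2.400e-02]
 [-7.810e-01  5.620e-01 -8.341e+00 -5.700e-02  7.000e-03 -1.000e-02]
 [ 8.460e-01 -5.730e-01 -8.093e+00  3.000e-03  4.000e-02  1.500e-02]
 [-1.145e+00 -5.710e-01 -7.082e+00 -1.000e-02 -3.900e-02  3.900e-02]] [-3.450e-01 -2.210e-01 -8.141e+00 -5.000e-03  6.000e-03  5.000e-03]
[516.80493049 162.98992789  76.24786045] 7.3
side [{'pixel': [286.6, 273.8], 'p': 0.7}] [{'pixel': [215.0, 248.0], 'p': 0.76}]
top [{'pixel': [175.8, 264.5], 'p': 0.52}] []
```

View pics/side4z.png

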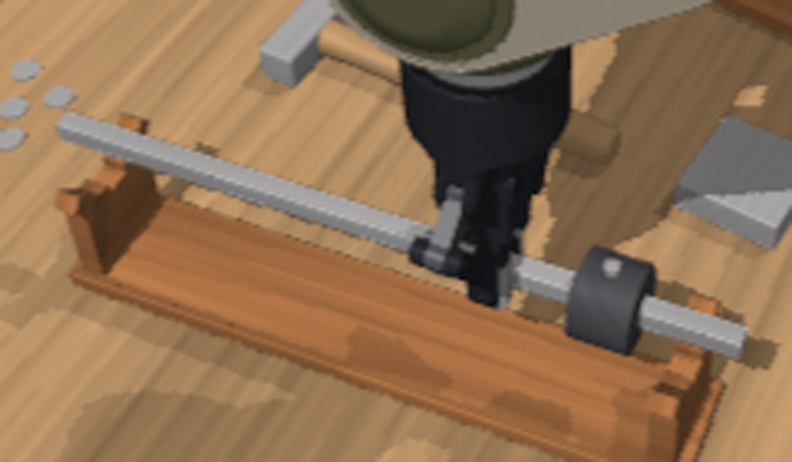

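```bash
python3 - <<'E'
from h import *
c,s=np.cos(.069),np.sin(.069)
for n in (0,):
    overlay('pics/side4.png','pics/side4o.png','side',(100,180,340,320),3.3,[(bar_lines(122),(577.5,167.5,95.7,.069),(0,255,255))])
E
```

```text
(no output)
```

View pics/side4o.png

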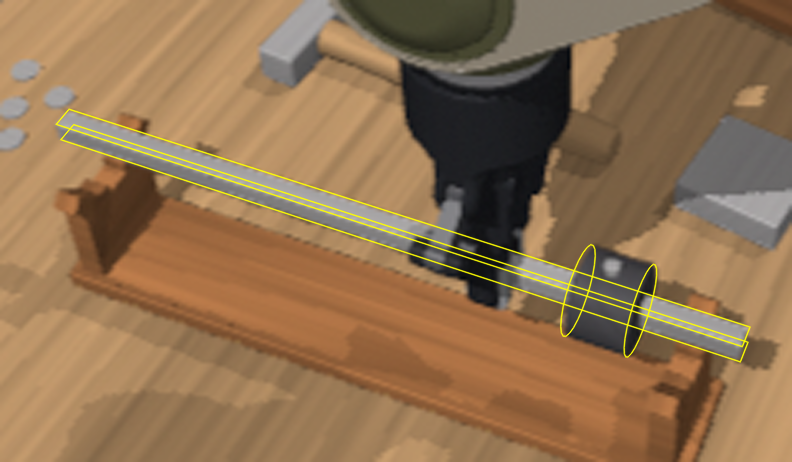

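Request:
{"op": "play_rows", "data": {"steps": [[[0, 0, -0.006], [0, 0, 0]], [[0, 0, -0.012], [0, 0, 0]], [[0, 0, -0.018], [0, 0, 0]], [[0, 0, -0.02], [0, 0, 0]], [[0, 0, -0.02], [0, 0, 0]], [[0, 0, -0.018], [0, 0, 0]], [[0, 0, -0.012], [0, 0, 0]], [[0, 0, -0.006], [0, 0, 0]], [[0, 0, 0], [0, 0, 0.02]], [[0, 0, 0], [0, 0, 0.043]], [[0, 0, 0], [0, 0, 0.053]], [[0, 0, 0], [0, 0, 0.053]], [[0, 0, 0], [0, 0, 0.053]], [[0, 0, 0], [0, 0, 0.043]], [[0, 0, 0], [0, 0, 0.023]], [[0, 0, 0], [0, 0, 0.01]], [[0, 0, 0], [0, 0, 0]], [[0, 0, 0], [0, 0, 0]]]}}

```text
time_s: 9.3
eef_pos: [516.8, 163.0, 160.3]
ee_rot: [-0.0, -0.647, 0.763, 0.0]
force: [0.3, -0.4, -7.4]
grip_width: 0.118
```

```bash
python3 - <<'E'
from h import *
plan((504.8,-191,161),-.165)
E
```

```text
turn [ 0.0002 -0.0001  0.0003]
pos [516.8 163.  160.3] world d [ -12.  -354.     0.7] shift [ 0.4682 -0.0617 -0.0009]
t 9.3 F [ 0.3 -0.4 -7.4] T [ 0.02  0.01 -0.01] w 0.1178549561804297 q [ 0.09  0.41  1.55 -0.    1.18  1.82]
```

Request:
{"op": "play_rows", "data": {"steps": [[[0.008, -0.001, 0], [0, 0, 0]], [[0.016, -0.0021, 0], [0, 0, 0]], [[0.024, -0.0032, 0], [0, 0, 0]], [[0.0286, -0.0038, 0], [0, 0, 0]], [[0.0286, -0.0038, 0], [0, 0, 0]], [[0.0286, -0.0038, 0], [0, 0, 0]], [[0.0286, -0.0038, 0], [0, 0, 0]], [[0.0286, -0.0038, 0], [0, 0, 0]], [[0.0286, -0.0038, 0], [0, 0, 0]], [[0.0286, -0.0038, 0], [0, 0, 0]], [[0.0286, -0.0038, 0], [0, 0, 0]], [[0.0286, -0.0038, 0], [0, 0, 0]], [[0.0286, -0.0038, 0], [0, 0, 0]], [[0.0286, -0.0038, 0], [0, 0, 0]], [[0.0286, -0.0038, 0], [0, 0, 0]], [[0.029, -0.0038, 0], [0, 0, 0]], [[0.024, -0.0032, 0], [0, 0, 0]], [[0.016, -0.0021, 0], [0, 0, 0]], [[0.008, -0.001, 0], [0, 0, 0]], [[0, 0, 0], [0, 0, 0]]]}}

```text
time_s: 11.3
eef_pos: [504.8, -191.5, 160.4]
ee_rot: [0.0, -0.646, 0.763, 0.0]
force: [0.8, 0.8, -8.3]
grip_width: 0.117
```

Request:
{"op": "play_rows", "data": {"steps": [[[0, 0, 0.01], [0, 0, 0]], [[0, 0, 0.02], [0, 0, 0]], [[0, 0, 0.02], [0, 0, 0]], [[0, 0, 0.01], [0, 0, 0]], [[0, 0, 0], [0, 0, 0]], [[0, 0, 0], [0, 0, 0]]]}}

```text
time_s: 11.9
eef_pos: [505.3, -190.9, 115.8]
ee_rot: [0.0, -0.647, 0.763, -0.0]
force: [-0.8, -0.1, -7.8]
grip_width: 0.12
```

```bash
python3 - <<'E'
from h import *
import cv2
plan((504.8,-191,47),-.165)
for n in("side","top"):
    im=cams.capture(n);cv2.imwrite(f"pics/{n}5.png",im[:,:,::-1])
    print(n,cams.tip_of(n,'weight_mid'),cams.tip_of(n,'bar_mid'),cams.tip_of(n,'spare_rest'))
overlay('pics/side5.png','pics/side5z.png','side',(225,50,425,200),4,[])
overlay('pics/top5.png','pics/top5z.png','top',(310,90,420,310),2.7,[])
E
```

```text
turn [-0.0007 -0.0002  0.0004]
pos [ 505.3 -190.9  115.8] world d [ -0.5  -0.1 -68.8] shift [0.0003 0.0006 0.0918]
t 11.9 F [-0.8 -0.1 -7.8] T [-0.04 -0.03  0.  ] w 0.11969000702255236 q [-0.58  0.46  1.6   0.    1.08  1.16]
side [{'pixel': [362.5, 137.0], 'p': 0.72}] [{'pixel': [307.3, 115.4], 'p': 0.78}] [{'pixel': [310.9, 141.3], 'p': 0.6}]
top [{'pixel': [375.8, 272.1], 'p': 0.42}] [{'pixel': [382.5, 197.7], 'p': 0.84}, {'pixel': [368.7, 200.5], 'p': 0.3}] [{'pixel': [368.9, 202.3], 'p': 0.86}, {'pixel': [383.8, 198.3], 'p': 0.42}]
```

View pics/side5z.png

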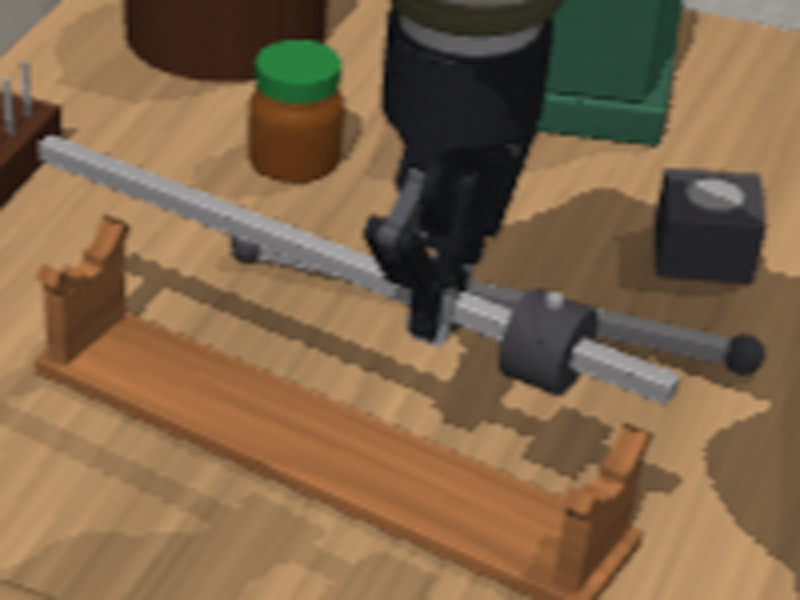

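View pics/top5z.png

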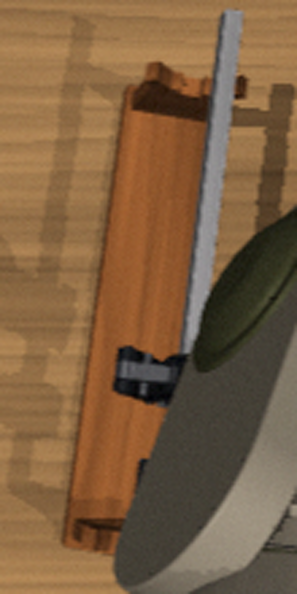

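```bash
cat > f2.py <<'E'
from fit import *
def barfit(tag,z,p0):
    F={n:field(f'pics/{n}{tag}.png') for n in('top','side')}
    B=lambda:[((-190,y,zz),(-100 if 0 else 190,y,zz)) for y,zz in((6,6),(-6,6))]+[((x,-6,6),(x,6,6)) for x in(-190,190)]
    # top: only far half visible, camera on +y side
    T=[((20,y,6),(190,y,6)) for y in(6,-6)]+[((190,-6,6),(190,6,6))]
    S=B()+[((-190,6,-6),(190,6,-6))]
    for c in(('top',),('side',)):
        print('bar',c,fit({'top':T,'side':S},F,p0,z,span=(12,14,.04),cams_=c)[0].round(3))
if __name__=="__main__":
    barfit(5,66+115.8-46.5,(565.5,-200.9,-.165))
E
python3 f2.py
```

```text
bar ('top',) [ 5.64726e+02 -2.02305e+02 -1.48000e-01]
bar ('side',) [ 5.66872e+02 -1.99057e+02 -1.62000e-01]
```

Request:
{"op": "play_rows", "data": {"steps": [[[0.0021, 0.0003, 0.01], [0, 0, 0]], [[0, 0, 0.016], [0, 0, 0]], [[0, 0, 0.016], [0, 0, 0]], [[0, 0, 0.01], [0, 0, 0]], [[0, 0, 0.008], [0, 0, 0]], [[0, 0, 0], [0, 0, 0]], [[0, 0, 0], [0, 0, 0]], [[0, 0, 0], [0, 0, 0]]]}}

```text
time_s: 13.1
eef_pos: [504.8, -192.7, 70.9]
ee_rot: [0.0, -0.646, 0.763, -0.0]
force: [-0.1, 0.4, -7.7]
grip_width: 0.118
```

```bash
python3 - <<'E'
from h import *
import cv2
plan((504.8,-191,47),-.165)
for n in("side","top"):
    im=cams.capture(n);cv2.imwrite(f"pics/{n}6.png",im[:,:,::-1])
    print(n,cams.tip_of(n,'weight_mid'),cams.tip_of(n,'bar_mid'),cams.tip_of(n,'spare_rest'))
overlay('pics/side6.png','pics/side6z.png','side',(230,85,400,205),4.7,[])
overlay('pics/top6.png','pics/top6z.png','top',(310,90,420,310),2.7,[])
from f2 import barfit
barfit(6,66+ctrl.sense()['eef_pos'][2]-46.5,(565.,-202,-.165))
E
```

```text
turn [-0.0011 -0.0005 -0.0001]
pos [ 504.8 -192.7   70.9] world d [ -0.    1.7 -23.9] shift [-0.0022  0.0004  0.0319]
t 13.1 F [-0.1  0.4 -7.7] T [ 0.02  0.   -0.  ] w 0.11791571601257088 q [-0.58  0.52  1.64  0.    0.98  1.15]
side [{'pixel': [360.6, 153.1], 'p': 0.65}] [{'pixel': [308.2, 131.4], 'p': 0.57}] [{'pixel': [308.1, 140.1], 'p': 0.77}]
top [] [{'pixel': [375.2, 203.0], 'p': 0.66}] [{'pixel': [369.6, 198.9], 'p': 0.93}]
bar ('top',) [ 5.64369e+02 -2.03505e+02 -1.57000e-01]
bar ('side',) [ 5.66296e+02 -2.02053e+02 -1.67000e-01]
```

View pics/side6z.png

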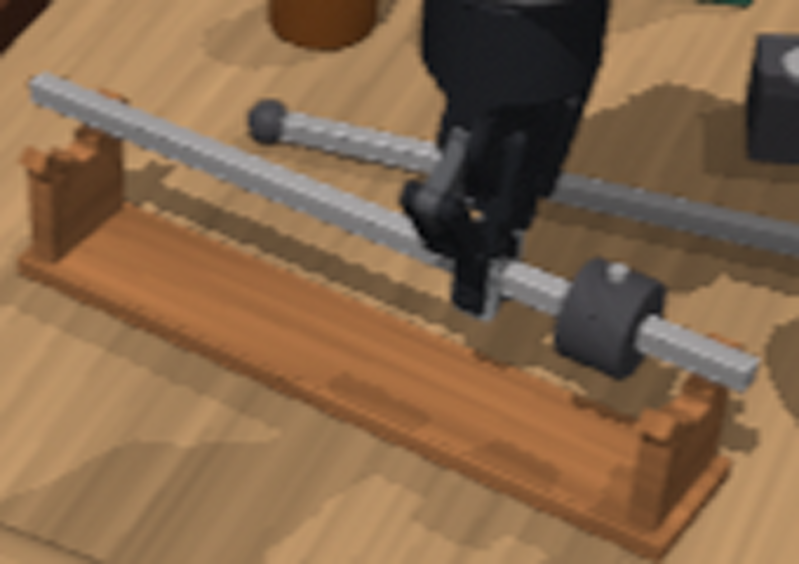

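View pics/top6z.png

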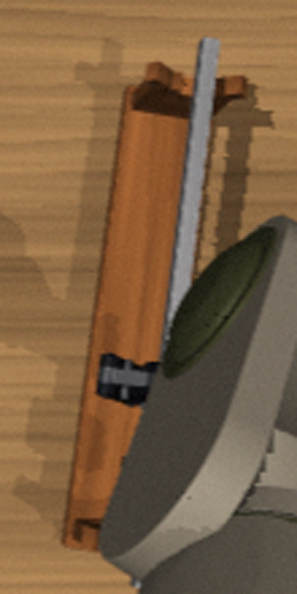

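```bash
python3 - <<'E'
from h import *
overlay('pics/side6.png','pics/side6o.png','side',(230,85,400,205),4.7,[(bar_lines(122),(566.3,-202.1,66,-.167),(0,255,255))])
overlay('pics/side0.png','pics/side0o.png','side',(230,85,400,205),4.7,[(bar_lines(122),(566.3,-202.1,66,-.167),(0,255,255))])
overlay('pics/top0.png','pics/top0o.png','top',(310,90,420,310),2.7,[(bar_lines(122),(564.4,-203.5,66,-.163),(0,255,255))])
E
```

```text
(no output)
```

View pics/side0o.png

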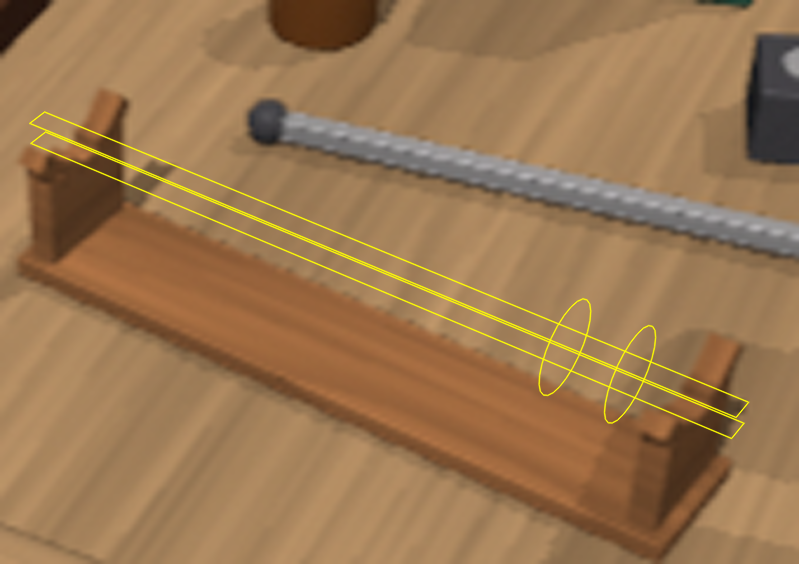

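View pics/top0o.png

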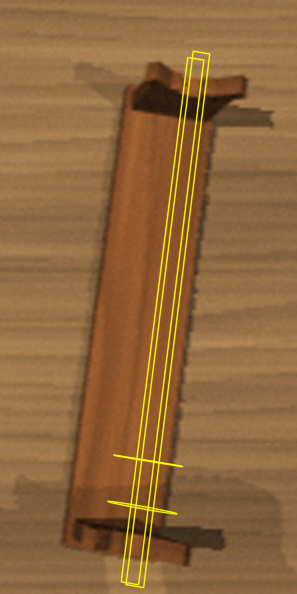

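```bash
python3 - <<'E'
from h import *
import cv2
it=[(bar_lines(122),(564.4,-203.5,66,-.163),(0,255,255))]
bs=[('top',(350,105,405,140)),('top',(325,270,390,305)),('side',(228,100,268,165)),('side',(350,150,392,205))]
for k,(n,b) in enumerate(bs):
    p=(564.4,-203.5,66,-.165) if n=='top' else (566.3,-202.1,66,-.167)
    overlay(f'pics/{n}0.png',f'pics/z{k}.png',n,b,7,[(bar_lines(122),p,(0,255,255))])
a=[cv2.imread(f'pics/z{k}.png') for k in range(4)]
o=np.zeros((500,780,3),np.uint8);o[:245,:385]=a[0];o[250:495,:455]=a[1];
cv2.imwrite('pics/zt.png',o)
o=np.zeros((460,580,3),np.uint8);o[:455,:280]=a[2];o[:385,285:579]=a[3];cv2.imwrite('pics/zs.png',o)
E
```

```text
(no output)
```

View pics/zt.png

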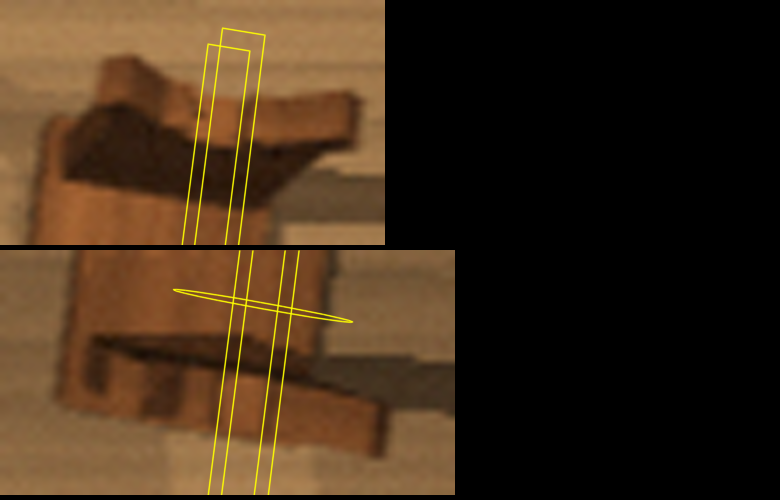

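View pics/zs.png

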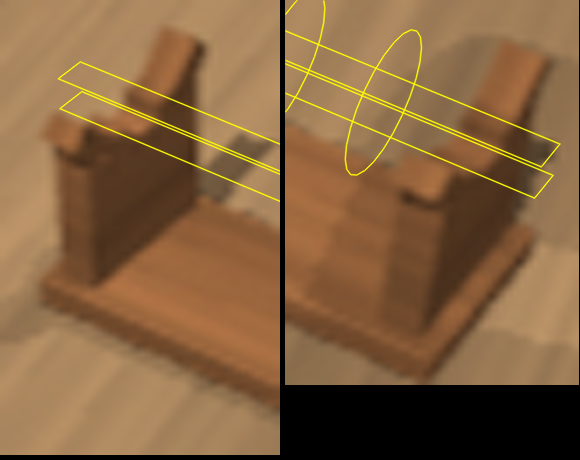

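```bash
python3 - <<'E'
import cv2,numpy as np
t=cv2.imread('pics/top0.png');o=np.zeros((590,790,3),np.uint8)
def z(b,f,im=t):
    c=cv2.resize(im[b[1]:b[3],b[0]:b[2]],None,fx=f,fy=f,interpolation=cv2.INTER_NEAREST).astype(float)
    return np.clip((c/255)**.55*255,0,255).astype(np.uint8)
a=z((332,275,385,303),14);o[:a.shape[0],:a.shape[1]]=a
a2=z((352,108,402,130),8);o[400:400+a2.shape[0],:a2.shape[1]]=a2
a3=z((155,275,205,295),7);o[400:400+a3.shape[0],420:420+a3.shape[1]]=a3
cv2.imwrite('pics/zz.png',o)
E
```

```text
(no output)
```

View pics/zz.png

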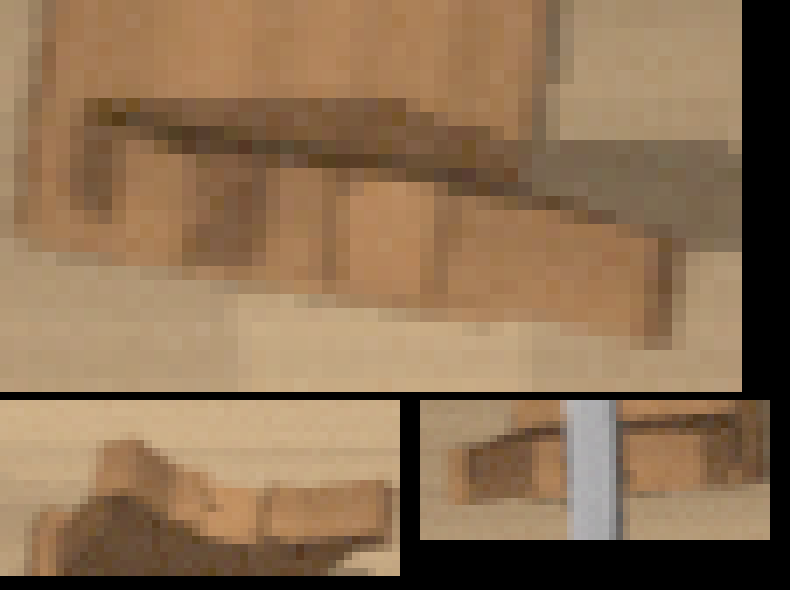

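```bash
python3 - <<'E'
from h import *
A=onz('top',(359.2,291.7),60);B=onz('top',(380.0,121.9),60)
d=B-A;print(A.round(1),B.round(1),((A+B)/2).round(1),np.linalg.norm(d).round(1),np.arctan2(d[1],d[0]).round(4))
E
python3 - <<'E'
import cv2,numpy as np
t=cv2.imread('pics/side0.png');o=np.zeros((590,790,3),np.uint8)
def z(b,f,im=t):
    c=cv2.resize(im[b[1]:b[3],b[0]:b[2]],None,fx=f,fy=f,interpolation=cv2.INTER_NEAREST).astype(float)
    return np.clip((c/255)**.55*255,0,255).astype(np.uint8)
a=z((230,105,262,140),12);o[:a.shape[0],:a.shape[1]]=a
a=z((360,155,392,190),12);o[:a.shape[0],400:400+a.shape[1]]=a
cv2.imwrite('pics/zzs.png',o[:430])
E
```

```text
[ 401.8 -176.5   60. ] [ 729.9 -229.3   60. ] [ 565.8 -202.9   60. ] 332.3 -0.1598
```

View pics/zzs.png

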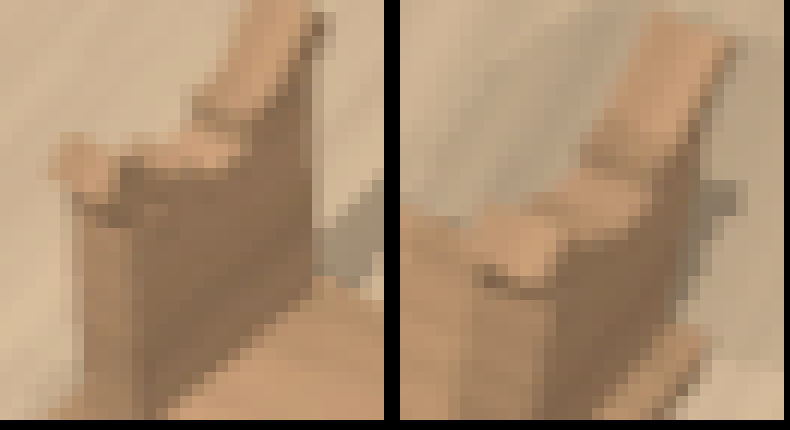

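```bash
python3 - <<'E'
from h import *
A=onz('side',(380.7,170.3),60);B=onz('side',(249.5,117),60)
d=B-A;th=np.arctan2(d[1],d[0]);u=np.array([np.cos(th),np.sin(th),0]);v=np.array([-u[1],u[0],0])
print(A.round(1),B.round(1),np.linalg.norm(d).round(1),th.round(4))
print((A+173*u+8*v).round(1),(B-159*u+8*v).round(1))
print('pred for side-seen now -> dx,dy', ((A+173*u+8*v+B-159*u+8*v)/2)[:2]-[566.3,-202.05])
E
```

```text
[ 394.5 -182.9   60. ] [ 722.5 -234.1   60. ] 331.9 -0.1551
[ 566.7 -201.7   60. ] [ 566.6 -201.7   60. ]
pred for side-seen now -> dx,dy [0.34760278 0.35757173]
```

Request:
{"op": "play_rows", "data": {"steps": [[[-0.0003, -0.001, 0], [0, 0, -0.0076]], [[0, 0, 0], [0, 0, 0]], [[0, 0, 0.003], [0, 0, 0]], [[0, 0, 0.004], [0, 0, 0]], [[0, 0, 0.004], [0, 0, 0]], [[0, 0, 0.004], [0, 0, 0]], [[0, 0, 0.004], [0, 0, 0]], [[0, 0, 0.003], [0, 0, 0]], [[0, 0, 0.003], [0, 0, 0]], [[0, 0, 0.002], [0, 0, 0]], [[0, 0, 0.0015], [0, 0, 0]], [[0, 0, 0], [0, 0, 0]], [[0, 0, 0], [0, 0, 0]], [[0, 0, 0], [0, 0, 0]]]}}

```text
time_s: 14.9
eef_pos: [505.4, -192.5, 49.2]
ee_rot: [0.0, -0.649, 0.761, -0.0]
force: [0.0, -0.9, -7.8]
grip_width: 0.114
```

```bash
python3 - <<'E'
from h import *
import cv2
plan(None,-.159)
for n in("side","top"):
    im=cams.capture(n);cv2.imwrite(f"pics/{n}7.png",im[:,:,::-1])
    s=ctrl.sense();print(s['force'].round(2),s['wrist_torque'].round(3))
print(s['eef_pos'])
overlay('pics/side7.png','pics/side7z.png','side',(230,85,400,205),4.7,[])
overlay('pics/top7.png','pics/top7z.png','top',(345,100,405,160),8,[])
E
```

```text
turn [-0.0004 -0.0002 -0.0001]
t 14.9 F [ 0.  -0.9 -7.8] T [ 0.01 -0.01 -0.02] w 0.11407997621347298 q [-0.58  0.56  1.65  0.    0.93  1.15]
[ 0.16 -1.1  -8.78] [ 0.027  0.021 -0.008]
[ 0.35 -0.12 -8.39] [0.019 0.004 0.025]
[ 505.37557307 -192.45889675   49.1249609 ]
```

View pics/side7z.png

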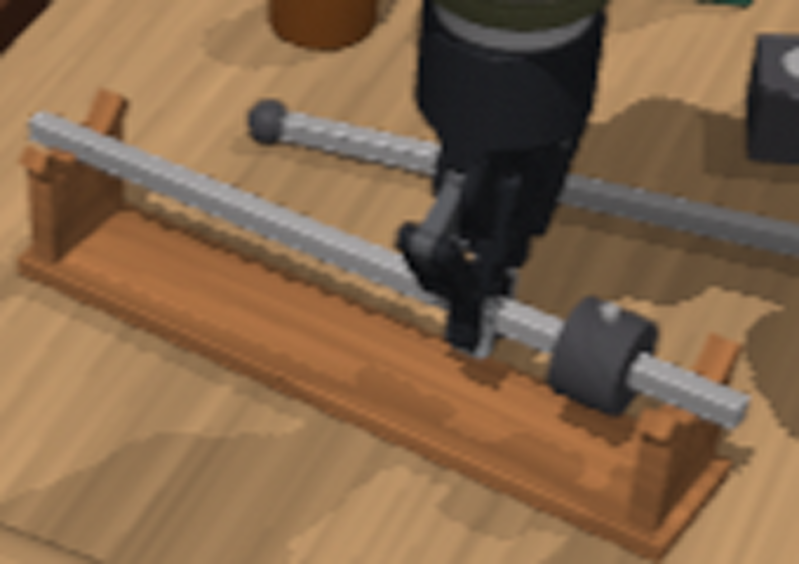

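View pics/top7z.png

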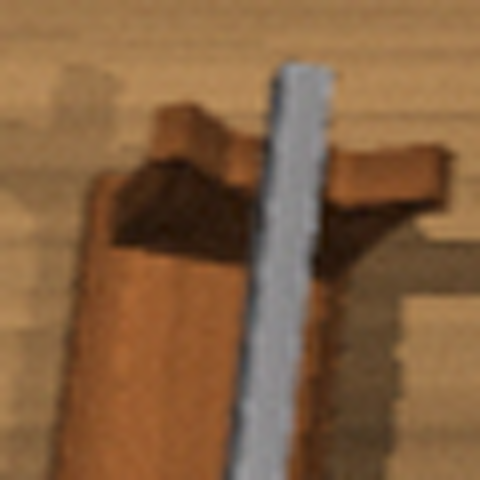

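```bash
python3 -c "
from f2 import *
barfit(7,68.6,(565.,-202,-.16))"
```

```text
bar ('top',) [ 5.64920e+02 -2.03747e+02 -1.43000e-01]
bar ('side',) [ 5.66917e+02 -2.00749e+02 -1.58000e-01]
```

Request:
{"op": "play_rows", "data": {"steps": [[[0, 0, 0.0015], [0, 0, 0]], [[0, 0, 0.001], [0, 0, 0]], [[0, 0, 0.001], [0, 0, 0]], [[0, 0, 0], [0, 0, 0]], [[0, 0, 0], [0, 0, 0]]]}}

```text
time_s: 15.5
eef_pos: [505.3, -192.4, 46.8]
ee_rot: [-0.0, -0.649, 0.761, -0.0]
force: [-3.5, 2.4, 0.5]
grip_width: 0.116
```

Request:
{"op": "play_rows", "data": {"steps": [[[0, 0, 0.0003], [0, 0, 0]], [[0, 0, 0], [0, 0, 0]], [[0, 0, 0], [0, 0, 0]], [[0, 0, 0], [0, 0, 0]]], "grip": 1, "squeeze": 20}}

```text
time_s: 15.9
eef_pos: [505.3, -192.5, 46.7]
ee_rot: [-0.0, -0.649, 0.761, -0.0]
force: [-5.2, 2.4, 3.4]
grip_width: 0.118
```

Request:
{"op": "play_rows", "data": {"steps": [[[0, 0, 0], [0, 0, 0]], [[0, 0, 0], [0, 0, 0]], [[0, 0, 0], [0, 0, 0]], [[0, 0, 0], [0, 0, 0]], [[0, 0, 0], [0, 0, 0]], [[0, 0, 0], [0, 0, 0]], [[0, 0, 0], [0, 0, 0]], [[0, 0, 0], [0, 0, 0]]], "grip": 0.35}}

```text
time_s: 16.7
eef_pos: [505.3, -192.4, 46.2]
ee_rot: [-0.0, -0.649, 0.761, -0.0]
force: [0.0, 0.5, 0.1]
grip_width: 0.649
```

```bash
python3 - <<'E'
from h import *
import cv2
plan(None,-.159)
for n in("side","top"):
    im=cams.capture(n);cv2.imwrite(f"pics/{n}8.png",im[:,:,::-1])
overlay('pics/side8.png','pics/side8z.png','side',(230,85,400,205),4.7,[])
E
```

```text
turn [-0.     -0.     -0.0001]
t 16.7 F [0.  0.5 0.1] T [0.01 0.02 0.06] w 0.6491665089449948 q [-0.58  0.56  1.65 -0.    0.92  1.15]
```

View pics/side8z.png

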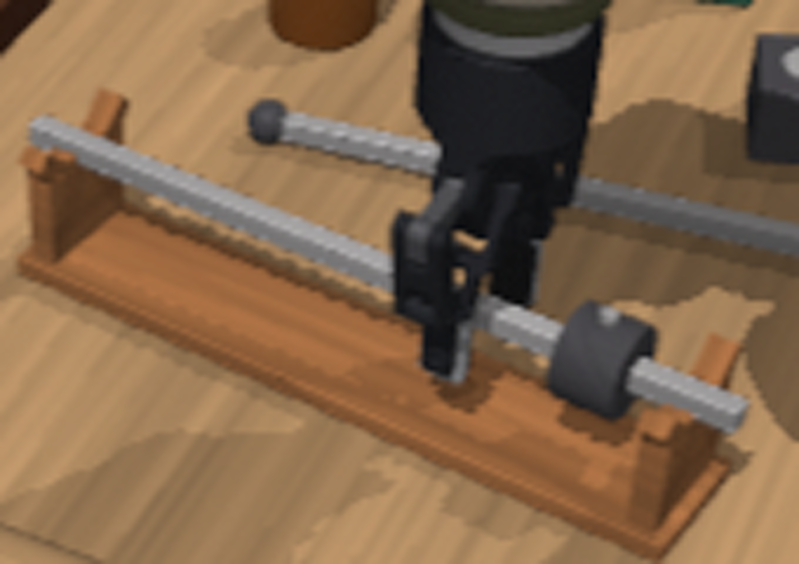

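Released and resting in both notches. I'll go straight up, then check.

Request:
{"op": "play_rows", "data": {"steps": [[[0, 0, -0.01], [0, 0, 0]], [[0, 0, -0.02], [0, 0, 0]], [[0, 0, -0.03], [0, 0, 0]], [[0, 0, -0.03], [0, 0, 0]], [[0, 0, -0.03], [0, 0, 0]], [[0, 0, -0.03], [0, 0, 0]], [[0, 0, -0.03], [0, 0, 0]], [[0, 0, -0.02], [0, 0, 0]], [[0, 0, -0.01], [0, 0, 0]], [[-0.03, 0, 0], [0, 0, 0]], [[-0.05, 0, 0], [0, 0, 0]], [[-0.05, 0, 0], [0, 0, 0]], [[-0.05, 0, 0], [0, 0, 0]], [[-0.05, 0, 0], [0, 0, 0]], [[-0.03, 0, 0], [0, 0, 0]], [[0, 0, 0], [0, 0, 0]], [[0, 0, 0], [0, 0, 0]]]}}

```text
time_s: 18.5
eef_pos: [536.1, -0.0, 203.5]
ee_rot: [-0.0, -0.649, 0.761, 0.0]
force: [0.1, -0.6, -0.4]
grip_width: 0.649
```

```bash
python3 - <<'E'
from h import *
import cv2
plan(None,-.159)
for n in("side","top"):
    im=cams.capture(n);cv2.imwrite(f"pics/{n}9.png",im[:,:,::-1])
    print(n,cams.tip_of(n,'bar_mid'),cams.tip_of(n,'weight_mid'))
overlay('pics/top9.png','pics/top9z.png','top',(310,90,420,310),2.7,[])
overlay('pics/side9.png','pics/side9z.png','side',(200,50,420,215),3.6,[])
from f2 import *
F={n:field(f'pics/{n}9.png') for n in('top','side')}
B=lambda:[((-190,y,z),(190,y,z)) for y,z in((6,6),(-6,6))]+[((x,-6,6),(x,6,6)) for x in(-190,190)]
Ls={'top':B()+[((-190,6,-6),(190,6,-6))],'side':B()+[((-190,6,-6),(190,6,-6))]}
for c in(('top',),('side',)): print(c,fit(Ls,F,(566,-202,-.16),66,cams_=c)[0].round(3))
E
```

```text
turn [ 0.0006 -0.0004  0.0008]
t 18.5 F [ 0.1 -0.6 -0.4] T [-0.03  0.    0.01] w 0.6493487482297137 q [-0.22  0.36  1.51 -0.    1.28  1.51]
side [{'pixel': [307.1, 138.8], 'p': 0.94}] [{'pixel': [359.7, 163.1], 'p': 0.88}]
top [{'pixel': [373.3, 202.0], 'p': 0.77}] [{'pixel': [363.8, 268.2], 'p': 0.63}]
('top',) [ 5.67457e+02 -2.02185e+02 -1.67000e-01]
('side',) [ 5.67774e+02 -2.02977e+02 -1.66000e-01]
```

View pics/top9z.png

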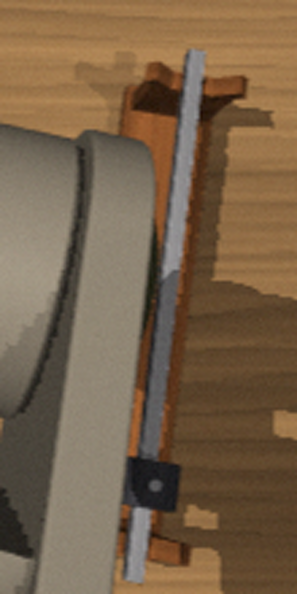

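View pics/side9z.png

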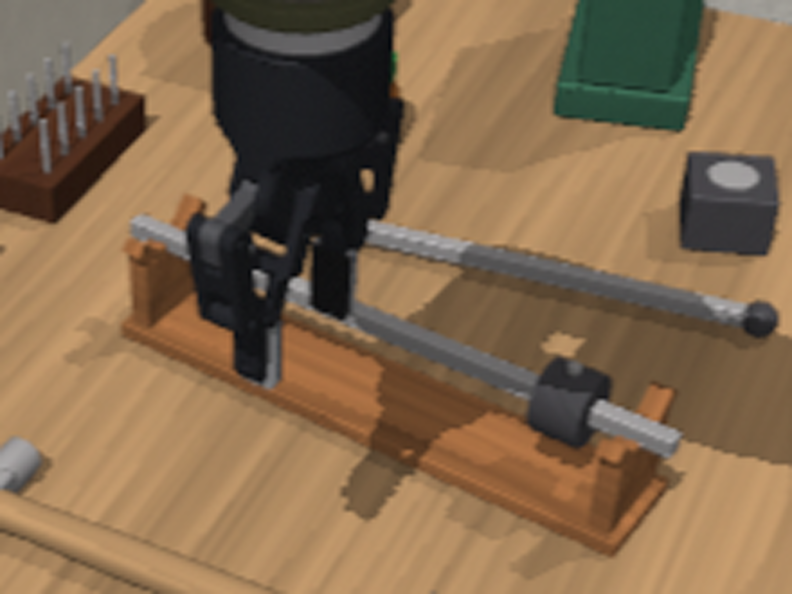

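```bash
python3 -c "
from rig import ctrl
print(ctrl.sense()['time_s'],ctrl.finish_job())"
```

```text
the job is handed in; nothing more can be done
18.8 None
```

I moved the press handle to the empty rack and handed the job in at 18.8 s of the 48 s allowed. It rests in both notches with its weight still towards the robot, and the gripper is clear of it.

**Grip and lift:** I gripped the bar about 61 mm from its middle, half of the measured 122 mm to the weight. It then hung level: the wrist torque averaged about 0 and the load about 8.1 N, the handle's full weight. I lifted it about 114 mm before carrying it across.

**Placing:** I lowered it until the rack carried its weight, and only then opened the gripper. The lateral force rose to about 6 N at contact and was gone after release.

**Last checks:**
- **Position:** the final pictures show the bar in both notches. The edge fit put its middle 1–2 mm from the rack's middle along x, about the accuracy of the calibration. The two cameras differed by 1–3 mm throughout, so I used each camera's own bar and rack measurements to correct the placing.
- **Weak spot:** in the last top picture the arm hid part of the bar and rack, so that fit is the less certain of the two. The side view agreed with it to within 1 mm.

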